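# Stand up the slumped painting panels

### The job

In one of the two wooden panel trays on the studio bench, the three small painting panels have slumped forward onto the low front rail. Push that row back so that all three stand upright and tight against the tall back board, and slide them sideways so that their side edges are squared up flush against the tray's side cheek.

Things in the scene. Friction and masses are not known exactly. Their poses are not given: they have to be found in the camera images.
- tray: Fixed brown wood tray of the slumped row. Origin: under middle of its floor board, bench level. Floor 86 (x) by 140 (y) mm, top z=6. Back board inner face x=+33, top z=96; cheek inner face y=-60, top z=86; both 10 thick. Low front rail x=-38 to -30, top z=30. +y side open down to the floor. Tight square row fills x -12 to 33, y -60 to 20. (A second like tray with two upright panels is not part of the job.)
- front_panel_center (a point): Front panel, leaning on the rail; this point is its centre. Each panel: plain wood, white face to the rail, 80 wide (its y), 100 high (its z, up), 15 mm thick (its x, to the back board), about 80 g. At the start all lean 20 degrees, tops to tray -x (this one's top edge at tray x=-55, z=100 mm); their -y edges are 20 to 40 mm from the cheek, unevenly.
- middle_panel_center (a point): Centre of the middle panel, same size and axes, leaning on the front panel. The panels are loose: pushed with a few newtons they pivot about their feet and slide on the tray floor, and once upright they stand by themselves.
- rear_panel_center (a point): Centre of the rear panel, same size and axes, leaning on the middle one; at the start its foot is about 8 mm short of the back board.
Not all that is in view belongs to the job. What is shaped like the part that bears middle_panel_center but pink or purple is not meant.

How it is judged:
By the outcome, as a careful person would: the job done as asked, in the order asked, and still so for the second after the job is handed in, with the robot touching nothing.
It also fails if it takes over 40 s, if anything falls off the work surface, if the arm or the gripper's body presses on something with over 40 N, if the wrist force passes 120 N, or if a joint passes its speed limit or range.

### The arm

A 6-joint arm with a two-finger parallel gripper is mounted at the origin on the work surface. World frame = base frame: x ahead of the robot, y to its left, z up, the work surface at z = 0. Lengths are in m, angles in rad, forces in N, time in s.
With the tool pointing down it reaches from about 0.375 to 0.825 m from the base axis. Payload 5.5 kg.
Tool frame: the origin (TCP) lies at the very end of the fingers, on their centre line; the grasp point (between the pads) lies 19 mm behind it; y points along the fingers, x is the direction in which the jaws open and shut, and the axes are right-handed (so a half turn about y gives the same grasp; the last joint's range is limited). The gripper opens to 85 mm and grips with 20 to 120 N. Pads are 22 mm wide; open, the fingers measure 114 mm over their backs; the gripper's body (76 mm by 85 mm) begins 54 mm behind the grasp point. The pads swing forward as they close: fully open they stand 13 mm farther back than shut.
Start: joints at [1.15, 0.314, -0.047, 1.21, 0, 1.571], TCP at [0.245, 0.548, 0.231] pointing down, gripper open.
Joint ranges: [-2.67, 2.67], [-0.69, 1.73], [-1.03, 1.25], [-2.08, 2.16], [-1.42, 1.45], [-3.14, 3.14]. Speed limits (rad/s): [2.39, 2.39, 3.01, 3.14, 3.14, 3.14].

### API

Orientations are given as [roll, pitch, yaw] about the fixed x, y, z axes, in that order (R = Rz(yaw) Ry(pitch) Rx(roll)).
In Python, from rig import get_state, read_camera, sign_off gives the robot as it stands.
- The arm moves only by the shell command python3 -m inch 'ROWS' [FORCE]. ROWS is JSON, a list of rows, each a list of 3 entries, a list of its own where there are three numbers: the shift along the tool's x, y, z in cm, then the turn about the tool's y in rad, then the opening, from 0 (shut) to 1 (fully open). In form: [[[dx, dy, dz], twist, gripper], ...]. A call has 1 to 8 rows; each row shifts and turns the commanded pose from where the row before left it, along the tool's axes as they then stand; what a row does not reach is not made up. A row lasts 1/12 s, in which the tool goes at most 41.7 mm and 7.16 degrees, less where a joint would pass 70% of its speed; a pose out of reach is approached as far as the arm can. A call with a gripper value outside its range is refused whole. The fingers move at their own pace and stop on an object; FORCE is the grip in N (left out, the last holds). Time passes only in rows, so rows that do not move let the fingers close. It gives the time, the measured TCP pose, the force and the opening at its end, in the units of the state.
- get_state(): the state, without advancing time (a new reading comes with each control period).
- read_camera(name): name is "side" or "top"; returns a dict with "frame" (384x512x3 uint8, red, green, blue), "mtx" (3x3 intrinsics, pixels), "position" and "rotation" of the camera in the world. Camera axes: x right, y down, z forward; pixel columns grow to the right and rows downward; lengths in m; the calibration is good to about 2 mm. A picture is of the moment at which its call begins. There is no depth.
- sign_off(): hands the job in, once; it reports no verdict.
The state is a dict: "time": time; "joints": joint angles; "qvel": joint speeds; "joint_efforts": joint torques, N m; "position": TCP position; "tool_rot": TCP orientation; "wrist_force": force on the tool from outside, world axes, zero at the start; "ft_torque": the same for the moment, N m; "grip_width": opening from 0.0 (shut) to 1.0 (fully open).
Only numpy, scipy, OpenCV 4.12 (cv2) and the standard library are available. Lean on these libraries where they do the work, as an engineer would, in place of code of your own. Each camera call takes 0.05 s, during which the arm holds its last target. There are 200 camera calls.

## Working session

There is one attempt and no reset: what is moved stays moved. The work goes in short steps, Python scripts to look and compute and a shell command to move; the robot and the scene stay as the last step left them, time stands still between calls to the robot, and variables do not carry over. Pictures are saved under pics/ and viewed, about 8 in all and at most 12, crops included, and the job is handed in when it is done.

```bash
mkdir -p pics; ls; cat > h.py <<'E'
import numpy as np,cv2
from rig import *
def snap(n,f):
    c=read_camera(n); cv2.imwrite(f,c["frame"][:,:,::-1]); np.savez(f'/tmp/{n}.npz',**{k:c[k] for k in("mtx","position","rotation")}); return c
def ray(n,u,v):
    c=np.load(f'/tmp/{n}.npz'); d=c["rotation"]@np.linalg.inv(c["mtx"])@[u,v,1.]; return c["position"],d
def onz(n,u,v,z):
    p,d=ray(n,u,v); return p+d*(z-p[2])/d[2]
def proj(n,P):
    c=np.load(f'/tmp/{n}.npz'); q=(np.atleast_2d(P)-c["position"])@c["rotation"]@c["mtx"].T; return q[:,:2]/q[:,2:]
E
python3 - <<'E'
from h import *
for n in("side","top"):
    c=snap(n,f'pics/{n}0.png'); print(n,c["mtx"],c["position"],c["rotation"])
a=np.vstack([cv2.imread('pics/side0.png'),cv2.imread('pics/top0.png')]); 
print(get_state())
E
```

```text
pics
side [[407.41552238   0.         261.59358185]
 [  0.         407.41552238 184.67086113]
 [  0.           0.           1.        ]] [ 0.02688501 -0.67806258  0.81286892] [-2.28601286 -0.01669555 -0.47298237]
top [[461.14208794   0.         258.14157276]
 [  0.         461.14208794 184.50267651]
 [  0.           0.           1.        ]] [0.26186514 0.07575133 1.23726418] [-2.99047093  0.00857482 -1.54866653]
{'time': 0.1, 'joints': array([ 1.15000433e+00,  3.14182133e-01, -4.79882401e-02,  1.21020729e+00,
        1.33563475e-05,  1.57079152e+00]), 'qvel': array([-0.00136286, -0.00425046,  0.00188315, -0.00086444,  0.00033303,
        0.00136707]), 'joint_efforts': array([ 1.73328003e-04, -5.40768600e+01,  3.40541911e+01,  1.11863692e-02,
        2.74132572e-05, -1.35916375e-05]), 'position': array([0.24486925, 0.54717678, 0.23050069]), 'tool_rot': array([-1.57078296,  0.00158133,  1.15000914]), 'wrist_force': array([ 0.49612907, -0.51564308, -0.23309426]), 'ft_torque': array([ 0.03061789,  0.06902507, -0.04978809]), 'grip_width': 1.0017551090354493}
```

View pics/side0.png

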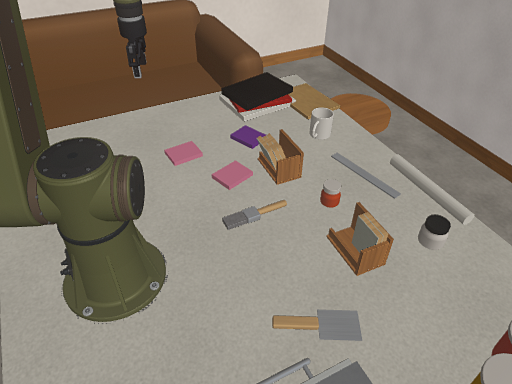

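View pics/top0.png

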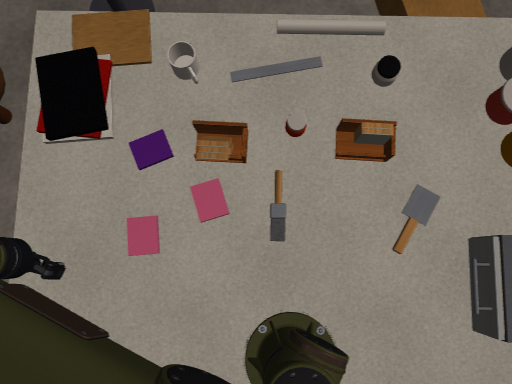

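The top view shows two candidate trays: left, around (220,142), and right, around (365,140). I'll enlarge both to confirm which row has slumped. The pink and purple slabs at (210,200), (143,235) and (151,149) are decoys.

```bash
python3 - <<'E'
import re
s=open('h.py').read().replace('c=np.load(f\'/tmp/{n}.npz\');','c=dict(np.load(f\'/tmp/{n}.npz\')); c["rotation"]=R.from_euler("xyz",c["rotation"]).as_matrix();').replace('import *','import *\nfrom scipy.spatial.transform import Rotation as R',1)
open('h.py','w').write(s)
from h import *
for n in('side','top'): print(n,proj(n,[get_state()['position'],[0,0,0]]))
t=cv2.imread('pics/top0.png');s=cv2.imread('pics/side0.png')
f=lambda i,x,y,w,h,k:cv2.resize(i[y:y+h,x:x+w],None,fx=k,fy=k,interpolation=cv2.INTER_CUBIC)
# top-left tray, side-left tray / top-right tray, side-right tray : 
A=np.hstack([f(t,185,110,70,60,5.5),f(s,250,120,70,60,5.5)]);B=np.hstack([f(t,330,110,70,48,5.5),f(s,325,200,70,75,5.5)[:264]])
cv2.imwrite('pics/c1.png',np.vstack([A,B])); print(np.vstack([A,B]).shape)
E
```

```text
side [[142.27854453  74.41588381]
 [116.98856922 277.18646516]]
top [[ 44.24473099 257.79196807]
 [289.54228041 358.62843795]]
(594, 770, 3)
```

View pics/c1.png

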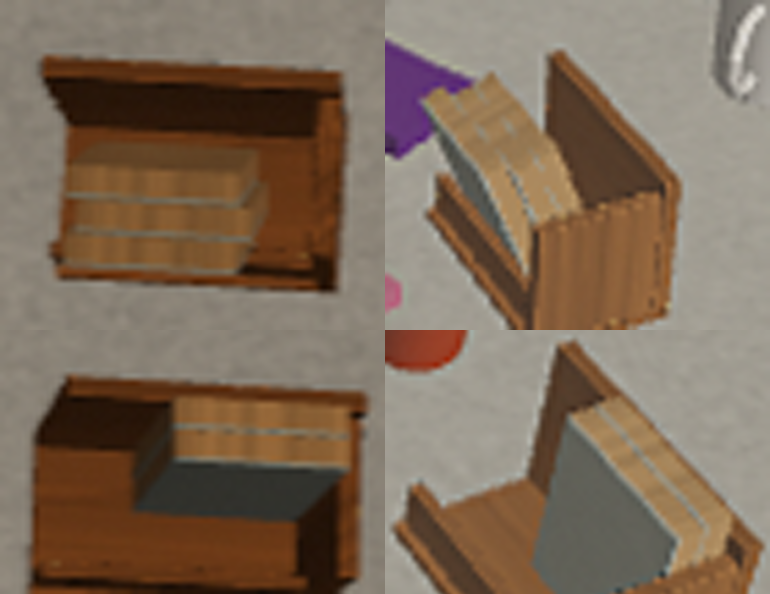

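```bash
cat > fit.py <<'E'
from h import *
from scipy.optimize import least_squares
T=lambda X,Y:(185+X/5.5,110+Y/5.5); S=lambda X,Y:(250+(X-385)/5.5,120+Y/5.5)
obs=[('top',T(43,58),(43,70,96)),('top',T(342,73),(43,-70,96)),('top',T(43,75),(33,70,96)),
('top',T(55,276),(-38,70,30)),('top',T(335,290),(-43,-70,86)),
('side',S(557,50),(43,70,96)),('side',S(682,185),(43,-70,96)),('side',S(533,234),(-43,-70,86)),('side',S(430,213),(-38,70,30))]
def tw(p,L): c,s=np.cos(p[2]),np.sin(p[2]); x,y,z=np.array(L)/1000; return np.array([p[0]+c*x-s*y,p[1]+s*x+c*y,z])
f=lambda p:np.concatenate([proj(n,tw(p,L))[0]-o for n,o,L in obs])
r=least_squares(f,[.5,.15,0],loss='soft_l1')
if __name__=='__main__':
    print(r.x); print(f(r.x).reshape(-1,2).round(1))
    inv=lambda n,u,v,z:(lambda d:np.array([[np.cos(r.x[2]),np.sin(r.x[2])],[-np.sin(r.x[2]),np.cos(r.x[2])]])@d*1000)((onz(n,u,v,z)[:2]-r.x[:2]))
    for q,z in(((240,272),.100),((62,265),.100),((248,200),.105),((268,185),.105),((258,150),.105),((68,190),.105)): print(q,inv('top',*T(*q),z).round(1))
E
python3 fit.py
```

```text
[ 0.54782899  0.19139457 -0.02944808]
[[-0.   1.8]
 [ 0.2  1.6]
 [-0.3  2.5]
 [-0.7 -1.6]
 [-0.2 -4. ]
 [ 0.6  0.7]
 [-0.2  0.2]
 [ 0.8  1.3]
 [ 0.4 -6. ]]
(240, 272) [-50.  -27.9]
(62, 265) [-50.8  53.8]
(248, 200) [-17.3 -29.9]
(268, 185) [ -9.8 -38.6]
(258, 150) [  6.4 -33.1]
(68, 190) [-16.7  52.8]
```

```bash
sed -i "s/^('top',T(55,276),(-38,70,30)),//; s/S(430,213)/S(437,178)/; s/(-43,-70,86)/(-38,-70,86)/g" fit.py; python3 fit.py
python3 - <<'E'
from fit import *
t=cv2.imread('pics/top0.png');s=cv2.imread('pics/side0.png')
out=[]
P=[(x,y,z) for x,z in((43,96),(33,96),(33,6),(-43,6),(-43,0),(-38,30),(-30,30)) for y in(-70,70)]+[(33,-60,86),(-38,-60,86),(-38,-70,86),(-55,-20,100)]
for n,i,x,y in(('top',t,185,110),('side',s,250,120)):
    c=cv2.resize(i[y:y+65,x:x+65],None,fx=6,fy=6,interpolation=cv2.INTER_CUBIC)
    for L in P:
        u=(proj(n,tw(r.x,L))[0]-(x,y)+.5)*6; cv2.circle(c,tuple(int(k) for k in u),2,(0,255,0),-1)
    out.append(c)
cv2.imwrite('pics/c2.png',np.hstack(out))
E
```

```text
[ 0.54954133  0.19285426 -0.06370196]
[[ 0.1  0.2]
 [ 0.2  1.9]
 [-0.3  0.9]
 [-1.2 -5.7]
 [ 1.7  0.4]
 [-0.4  0.2]
 [ 1.7  0.4]
 [-0.1 -0.4]]
(240, 272) [-50.7 -31.1]
(62, 265) [-54.2  50.5]
(248, 200) [-17.9 -32.1]
(268, 185) [-10.1 -40.5]
(258, 150) [  5.9 -34.4]
(68, 190) [-20.1  50.6]
```

View pics/c2.png

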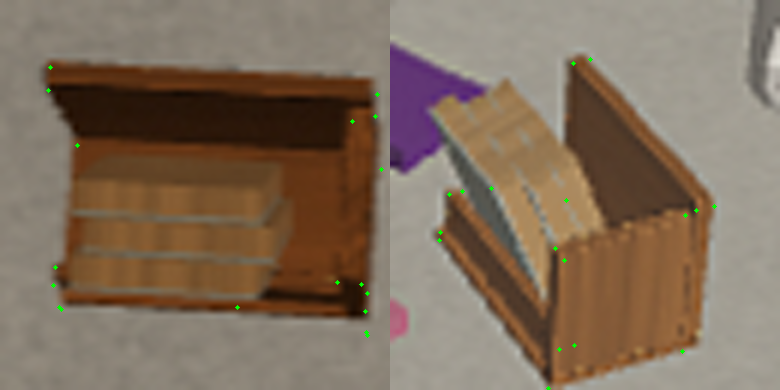

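```bash
python3 - <<'E'
s=open('fit.py').read()
a=s.index('obs=[');b=s.index('def tw')
s=s[:a]+'''t=lambda X,Y:(185+X/6-.5,110+Y/6-.5); q=lambda X,Y:(250+(X-390)/6-.5,120+Y/6-.5)
obs=[('top',t(46,64),(43,70,96)),('top',t(376,79),(43,-70,96)),('top',t(48,84),(33,70,96)),('top',t(62,304),(-43,70,0)),('top',t(369,318),(-43,-70,0)),
('side',q(577,54),(43,70,96)),('side',q(714,204),(43,-70,96)),('side',q(550,386),(-43,-70,0)),('side',q(438,241),(-43,70,0)),('side',q(698,346),(43,-70,0))]
'''+s[b:]
open('fit.py','w').write(s)
E
python3 fit.py
```

```text
[ 0.55249909  0.19437034 -0.0420019 ]
[[-0.2  0. ]
 [-0.7  0.8]
 [-0.9  0.5]
 [-0.3  0.5]
 [-0.5  1.3]
 [ 2.3  0.5]
 [ 1.  -0.5]
 [ 0.9  1.3]
 [ 0.6 -0.2]
 [ 1.   0.7]]
(240, 272) [-54.2 -31.7]
(62, 265) [-56.  50.]
(248, 200) [-21.5 -33.3]
(268, 185) [-13.9 -41.9]
(258, 150) [  2.3 -36.2]
(68, 190) [-21.9  49.4]
```

```bash
cat > d.py <<'E'
import sys
from fit import *
# usage: d.py trayx trayy z  -> needed shift in tool axes (cm), twist to given tray-relative yaw
def main(x,y,z,yaw=None):
    s=get_state(); M=R.from_euler('xyz',s['tool_rot']).as_matrix()
    g=tw(r.x,(x,y,z)); p=s['position']
    c,n=np.cos(r.x[2]),np.sin(r.x[2]); d=p[:2]-r.x[:2]
    print('t',s['time'],'tray now',np.round([1000*(c*d[0]+n*d[1]),1000*(-n*d[0]+c*d[1]),1000*p[2]],1),'yaw rel',s['tool_rot'][2]-r.x[2],'grip',s['grip_width'],'F',s['wrist_force'].round(1))
    print('tool shift now cm',(M.T@(g-p)*100).round(2))
    if yaw is not None:
        M2=R.from_euler('xyz',[-np.pi/2,0,yaw+r.x[2]]).as_matrix(); print('twist',s['tool_rot'][2]-r.x[2]-yaw,'shift after twist',(M2.T@(g-p)*100).round(2))
main(*map(float,sys.argv[1:]))
E
python3 d.py -90 10 150 1.5708
```

```text
t 0.1 tray now [-322.2  339.6  230.5] yaw rel 1.1920110401689723 grip 1.0017551090354493 F [ 0.5 -0.5 -0.2]
tool shift now cm [-22.02   8.08 -33.76]
twist -0.37878895983102767 shift after twist [-32.96   8.05 -23.22]
```

```bash
python3 -m inch '[[[0,0,0],-0.095,0.4],[[0,0,0],-0.095,0.4],[[0,0,0],-0.095,0.4],[[0,0,0],-0.095,0.4],[[-2.7,0,-1.9],0,0.4],[[-2.7,0,-1.9],0,0.4],[[-2.7,0,-1.9],0,0.4],[[-2.7,0,-1.9],0,0.4]]' 20
python3 -m inch '[[[-2.7,0,-1.9],0,0.4],[[-2.7,0,-1.9],0,0.4],[[-2.7,0,-1.9],0,0.4],[[-2.7,0,-1.9],0,0.4],[[-2.7,0,-1.9],0,0.4],[[-2.7,0,-1.9],0,0.4],[[-2.7,0,-1.9],0,0.4],[[0,0,0],0,0.4]]'; python3 d.py -90 10 50 1.5708
```

```text
time: 0.77
position: [0.3168, 0.4353, 0.2308]
tool_rot: [-1.57, 0.001, 1.531]
wrist_force: [0.9, 0.1, 0.5]
grip_width: 0.405
time: 1.43
position: [0.444, 0.2381, 0.231]
tool_rot: [-1.572, 0.002, 1.525]
wrist_force: [-0.8, 0.0, 0.8]
grip_width: 0.398
t 1.4333 tray now [-110.3   39.2  231. ] yaw rel 1.5666058684603557 grip 0.3977645096767457 F [-0.8  0.   0.8]
tool shift now cm [-2.87 18.11 -2.02]
twist -0.004194131539644319 shift after twist [-2.92 18.1  -2.03]
```

```bash
python3 -m inch '[[[-1.5,0,-1],0,0.4],[[-1.4,0,-1],0,0.4],[[0,3.6,0],0,0.4],[[0,3.6,0],0,0.4],[[0,3.6,0],0,0.4],[[0,3.6,0],0,0.4],[[0,3.6,0],0,0.4],[[0,0,0],0,0.4]]'; python3 d.py -90 10 50 1.5708
python3 - <<'E'
from h import *
snap('side','pics/s1.png'); i=cv2.imread('pics/s1.png')[70:220,190:340]; cv2.imwrite('pics/s1c.png',cv2.resize(i,None,fx=4,fy=4,interpolation=cv2.INTER_CUBIC))
E
```

```text
time: 2.1
position: [0.4551, 0.2105, 0.0451]
tool_rot: [-1.561, 0.005, 1.53]
wrist_force: [-2.9, 0.0, -0.3]
grip_width: 0.399
t 2.1 tray now [-98.   12.1  45.1] yaw rel 1.5722635985951414 grip 0.3989700172478446 F [-2.9  0.  -0.3]
tool shift now cm [-0.21 -0.5  -0.8 ]
twist 0.0014635985951414465 shift after twist [-0.21 -0.49 -0.8 ]
```

View pics/s1c.png

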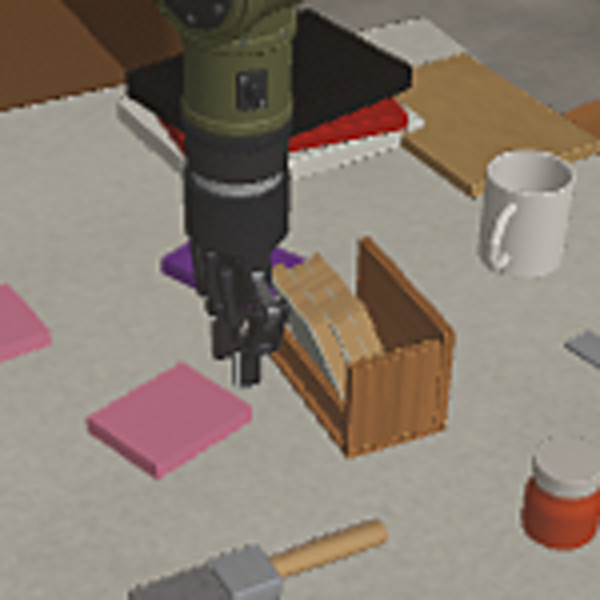

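```bash
python3 -m inch '[[[0,-0.5,0],0,0.4],[[0,0,0],0,0.4],[[0,0,0],0,0.4]]'; python3 -m inch '[[[0,0,0.5],0,0.4],[[0,0,0.5],0,0.4],[[0,0,0.5],0,0.4],[[0,0,0.5],0,0.4]]';python3 -m inch '[[[0,0,0.5],0,0.4],[[0,0,0.5],0,0.4]]';python3 d.py -60 10 50
python3 - <<'E'
from h import *
snap('side','pics/s2.png'); i=cv2.imread('pics/s2.png')[100:200,210:310]; a=cv2.resize(i,None,fx=4,fy=4,interpolation=cv2.INTER_CUBIC)
snap('top','pics/t2.png'); i=cv2.imread('pics/t2.png')[90:190,170:270]; b=cv2.resize(i,None,fx=4,fy=4,interpolation=cv2.INTER_CUBIC)
cv2.imwrite('pics/s2c.png',np.hstack([a,b]))
E
```

```text
time: 2.4
position: [0.4629, 0.2138, 0.0592]
tool_rot: [-1.575, -0.002, 1.53]
wrist_force: [-0.1, -0.4, 0.2]
grip_width: 0.401
time: 2.73
position: [0.44, 0.2134, 0.0567]
tool_rot: [-1.571, -0.0, 1.53]
wrist_force: [-0.6, -0.8, -0.5]
grip_width: 0.402
time: 2.9
position: [0.4299, 0.2138, 0.0563]
tool_rot: [-1.571, 0.0, 1.53]
wrist_force: [0.4, -0.2, 0.5]
grip_width: 0.405
t 2.9 tray now [-123.3   14.2   56.3] yaw rel 1.5721225697500074 grip 0.4049254693214063 F [ 0.4 -0.2  0.5]
tool shift now cm [-0.43  0.63 -6.33]
```

View pics/s2c.png

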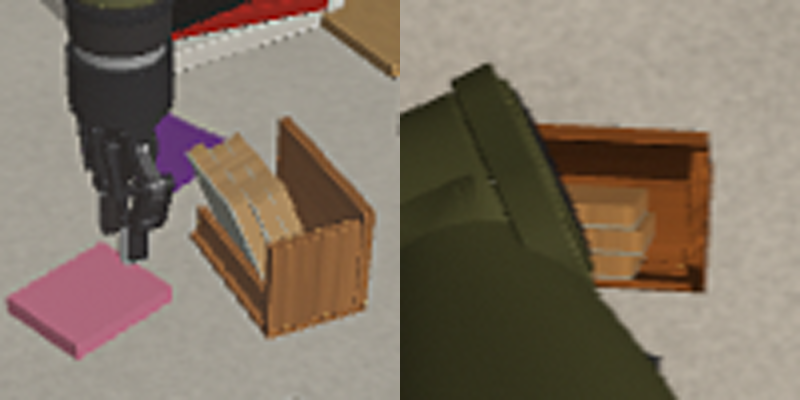

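The arm backed off because tool +z points away from the tray. The picture shows the row untouched, with the fingers clear of it. I'll now approach and push.

```bash
python3 -m inch '[[[-0.4,0.4,-2.4],0,0.4],[[0,0,-2.4],0,0.4],[[0,0,-0.5],0,0.4],[[0,0,-0.5],0,0.4],[[0,0,-0.5],0,0.4],[[0,0,-0.5],0,0.4]]'; python3 -m inch '[[[0,0,-0.5],0,0.4],[[0,0,-0.5],0,0.4],[[0,0,-0.5],0,0.4],[[0,0,-0.5],0,0.4]]'; python3 d.py -23 10 50
```

```text
time: 3.5
position: [0.4978, 0.2069, 0.052]
tool_rot: [-1.57, 0.0, 1.53]
wrist_force: [-0.2, -0.6, 0.2]
grip_width: 0.403
time: 3.83
position: [0.5188, 0.2063, 0.0524]
tool_rot: [-1.571, -0.0, 1.53]
wrist_force: [0.5, -0.1, 0.6]
grip_width: 0.398
t 3.8333 tray now [-34.2  10.5  52.4] yaw rel 1.5721346680450088 grip 0.39805288244392084 F [ 0.5 -0.1  0.6]
tool shift now cm [-0.05  0.24 -1.12]
```

```bash
python3 -m inch '[[[0,0,-0.3],0,0.4],[[0,0,-0.3],0,0.4],[[0,0,-0.2],0,0.4],[[0,0,-0.2],0,0.4],[[0,0,0],0,0.4]]'; python3 d.py -23 10 50
python3 - <<'E'
from h import *
snap('side','pics/s3.png'); i=cv2.imread('pics/s3.png')[110:190,240:320]; a=cv2.resize(i,None,fx=6,fy=6,interpolation=cv2.INTER_CUBIC)
cv2.imwrite('pics/s3c.png',a)
E
```

```text
time: 4.25
position: [0.5283, 0.2057, 0.0521]
tool_rot: [-1.57, 0.0, 1.53]
wrist_force: [-0.6, 1.0, -0.6]
grip_width: 0.401
t 4.25 tray now [-24.7  10.3  52.1] yaw rel 1.57197469884582 grip 0.4013454919280704 F [-0.6  1.  -0.6]
tool shift now cm [-0.03  0.21 -0.17]
```

View pics/s3c.png

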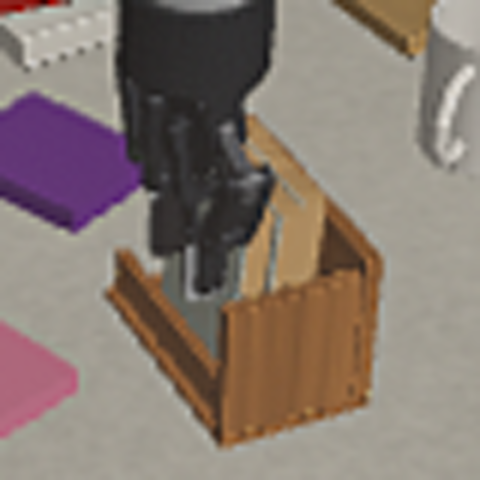

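The row is up, with the fingers flush on the white face. I'll keep pushing gently until the force rises.

```bash
for k in 1 2 ; do python3 -m inch '[[[0,0,-0.1],0,0.4],[[0,0,-0.1],0,0.4],[[0,0,0],0,0.4]]' | grep -E 'pos|wrist'; done; python3 d.py -23 10 50
```

```text
position: [0.5287, 0.2057, 0.052]
wrist_force: [-5.3, -0.5, 3.3]
position: [0.5287, 0.2057, 0.0518]
wrist_force: [-11.1, -0.1, 6.6]
t 4.8 tray now [-24.3  10.3  51.8] yaw rel 1.573125684991794 grip 0.39719419265067823 F [-11.1  -0.1   6.6]
tool shift now cm [-0.03  0.18 -0.13]
```

```bash
python3 -m inch '[[[0,0,0.5],0,0.4],[[0,0,1.5],0,0.4],[[0,0,3],0,0.4],[[0,0,3],0,0.4],[[0,-3,1],0,0.1],[[0,-3,0],0,0.1],[[0,-3,0],0,0.1],[[0,-3,0],0,0.1]]'; python3 d.py 10 85 140 0
python3 - <<'E'
from h import *
snap('side','pics/s4.png'); i=cv2.imread('pics/s4.png')[110:190,240:320]; a=cv2.resize(i,None,fx=5,fy=5,interpolation=cv2.INTER_CUBIC)
snap('top','pics/t4.png'); i=cv2.imread('pics/t4.png')[100:180,180:260]; b=cv2.resize(i,None,fx=5,fy=5,interpolation=cv2.INTER_CUBIC)
cv2.imwrite('pics/s4c.png',np.hstack([a,b]))
E
```

```text
time: 5.47
position: [0.4423, 0.2093, 0.1739]
tool_rot: [-1.572, -0.0, 1.53]
wrist_force: [0.8, 0.6, -0.7]
grip_width: 0.099
t 5.4667 tray now [-110.7   10.3  173.9] yaw rel 1.5723356459532538 grip 0.09940332333896201 F [ 0.8  0.6 -0.7]
tool shift now cm [  7.45   3.41 -12.08]
twist 1.5723356459532538 shift after twist [12.07  3.39  7.47]
```

View pics/s4c.png

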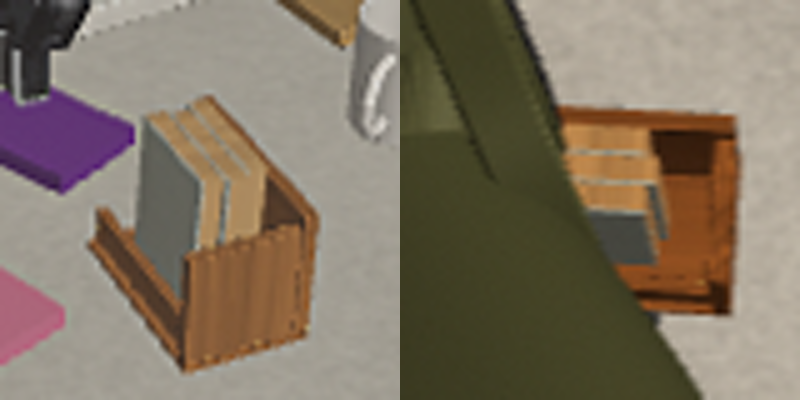

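The picture shows all three panels upright against the back board, with uneven side edges. Next I'll turn the tool a quarter turn and go to the open +y side.

```bash
python3 -m inch '[[[2.5,0,0],0.12,0.05],[[2.5,0,0],0.12,0.05],[[2.5,0,0],0.12,0.05],[[0,0,0],0.12,0.05],[[0,0,0],0.12,0.05],[[0,0,0],0.12,0.05],[[0,0,0],0.12,0.05],[[0,0,0],0.12,0.05]]'
python3 -m inch '[[[0,0,0],0.12,0.05],[[0,0,0],0.12,0.05],[[0,0,0],0.12,0.05],[[0,0,0],0.12,0.05],[[0,0,0],0.12,0.05],[[0,0,0],0,0.05]]'; python3 d.py 9 85 54 0
```

```text
time: 6.23
position: [0.4545, 0.283, 0.1716]
tool_rot: [-1.571, -0.0, 0.564]
wrist_force: [0.1, -0.5, -0.6]
grip_width: 0.05
time: 6.73
position: [0.4545, 0.2829, 0.1718]
tool_rot: [-1.571, -0.0, -0.033]
wrist_force: [-0.0, -0.1, -0.8]
grip_width: 0.047
t 6.7333 tray now [-101.6   84.3  171.8] yaw rel 0.008944686815716307 grip 0.04696189897825685 F [-0.  -0.1 -0.8]
tool shift now cm [11.06 11.78 -0.03]
twist 0.008944686815716307 shift after twist [11.06 11.78  0.07]
```

```bash
python3 -m inch '[[[3.7,0,0.3],0.009,0.05],[[3.7,0,0],0,0.05],[[3.7,0,0],0,0.05],[[0,3,0],0,0.05],[[0,3,0],0,0.05],[[0,3,0],0,0.05],[[0,2.8,0],0,0.05],[[0,0,0],0,0.05]]'; python3 d.py 9 65 54 0
python3 - <<'E'
from h import *
snap('side','pics/s5.png'); i=cv2.imread('pics/s5.png')[100:190,230:320]; a=cv2.resize(i,None,fx=5,fy=5,interpolation=cv2.INTER_CUBIC)
cv2.imwrite('pics/s5c.png',a)
E
```

```text
time: 7.4
position: [0.5613, 0.2797, 0.0478]
tool_rot: [-1.576, 0.008, -0.036]
wrist_force: [-1.5, -0.6, -0.6]
grip_width: 0.049
t 7.4 tray now [ 5.2 85.6 47.8] yaw rel 0.0059361508353834025 grip 0.04899043226714197 F [-1.5 -0.6 -0.6]
tool shift now cm [ 0.36 -0.61 -2.07]
twist 0.0059361508353834025 shift after twist [ 0.38 -0.62 -2.06]
```

View pics/s5c.png

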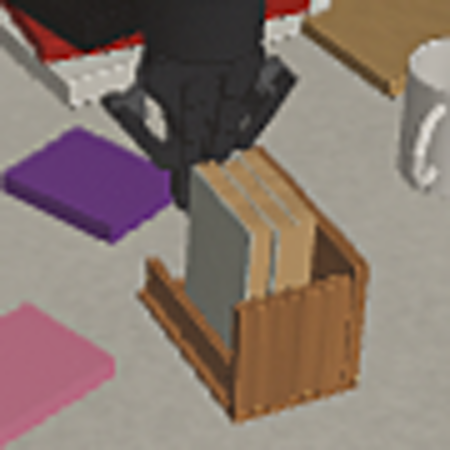

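```bash
python3 -m inch '[[[0,-0.5,0],0,0.05],[[0,0,0],0,0.05],[[0,0,0],0,0.05]]'; python3 d.py 9 65 60 0
```

```text
time: 7.7
position: [0.5675, 0.2831, 0.0623]
tool_rot: [-1.569, -0.004, -0.038]
wrist_force: [0.6, -0.1, 0.3]
grip_width: 0.048
t 7.7 tray now [11.2 89.2 62.3] yaw rel 0.0038127925292294473 grip 0.04811129717007557 F [ 0.6 -0.1  0.3]
tool shift now cm [-0.23  0.22 -2.42]
twist 0.0038127925292294473 shift after twist [-0.22  0.23 -2.42]
```

```bash
python3 -m inch '[[[-0.2,0.3,-1.2],0,0.05],[[0,0,-1.2],0,0.05],[[0,0,-0.4],0,0.05],[[0,0,-0.4],0,0.05],[[0,0,-0.4],0,0.05],[[0,0,-0.4],0,0.05]]';python3 -m inch '[[[0,0,-0.3],0,0.05],[[0,0,-0.3],0,0.05],[[0,0,-0.3],0,0.05],[[0,0,-0.3],0,0.05]]'; python3 d.py 9 31 60 0
```

```text
time: 8.2
position: [0.5621, 0.2419, 0.0566]
tool_rot: [-1.57, -0.0, -0.039]
wrist_force: [-0.7, 2.1, 1.0]
grip_width: 0.047
time: 8.53
position: [0.5614, 0.23, 0.0563]
tool_rot: [-1.571, -0.0, -0.039]
wrist_force: [0.1, 2.5, 0.5]
grip_width: 0.053
t 8.5333 tray now [ 7.4 36.  56.3] yaw rel 0.003229554542401425 grip 0.05340098565421411 F [0.1 2.5 0.5]
tool shift now cm [ 0.16 -0.37 -0.5 ]
twist 0.003229554542401425 shift after twist [ 0.16 -0.37 -0.5 ]
```

```bash
python3 -m inch '[[[0,0,-0.2],0,0.05],[[0,0,-0.1],0,0.05],[[0,0,-0.1],0,0.05],[[0,0,0],0,0.05]]'|grep -E 'pos|wrist';python3 -m inch '[[[0,0,-0.1],0,0.05],[[0,0,-0.1],0,0.05],[[0,0,0],0,0.05]]'|grep -E 'pos|wrist';python3 -m inch '[[[0,0,-0.1],0,0.05],[[0,0,0],0,0.05]]'|grep -E 'pos|wrist'; python3 d.py 9 31 60 0
```

```text
position: [0.5615, 0.2283, 0.0566]
wrist_force: [-0.4, 8.4, 0.5]
position: [0.562, 0.2282, 0.0571]
wrist_force: [0.7, 13.8, 0.4]
position: [0.5621, 0.2282, 0.0574]
wrist_force: [0.4, 17.1, 0.1]
t 9.2833 tray now [ 8.2 34.2 57.4] yaw rel 0.005879761254465932 grip 0.05558291070294786 F [ 0.4 17.1  0.1]
tool shift now cm [ 0.08 -0.27 -0.32]
twist 0.005879761254465932 shift after twist [ 0.08 -0.26 -0.32]
```

```bash
python3 -m inch '[[[0,0,0.5],0,0.05],[[0,0,1.5],0,0.05],[[0,0,3],0,0.05],[[0,-2,3],0,0.05],[[0,-4,2],0,0.05],[[-3,-3,2],0,0.05],[[-4,-1,0],-0.1,0.2],[[-4,0,0],-0.1,0.3]]'
python3 - <<'E'
from h import *
snap('side','pics/s6.png'); i=cv2.imread('pics/s6.png')[120:190,250:320]; a=cv2.resize(i,None,fx=5.7,fy=5.7,interpolation=cv2.INTER_CUBIC)
snap('top','pics/t6.png'); i=cv2.imread('pics/t6.png')[110:180,185:255]; b=cv2.resize(i,None,fx=5.7,fy=5.7,interpolation=cv2.INTER_CUBIC)
cv2.imwrite('pics/s6c.png',np.hstack([a,b]))
E
python3 d.py -110 -20 150 1.5708
```

```text
time: 9.95
position: [0.4602, 0.3426, 0.1531]
tool_rot: [-1.569, -0.005, 0.166]
wrist_force: [0.2, 1.3, -0.1]
grip_width: 0.298
t 10.05 tray now [-106.   139.6  149.3] yaw rel 0.2086030846352877 grip 0.2988337637527757 F [-0.4 -0.7  0.6]
tool shift now cm [ -3.69  -0.   -15.53]
twist -1.3621969153647122 shift after twist [-15.96  -0.07   0.4 ]
```

View pics/s6c.png

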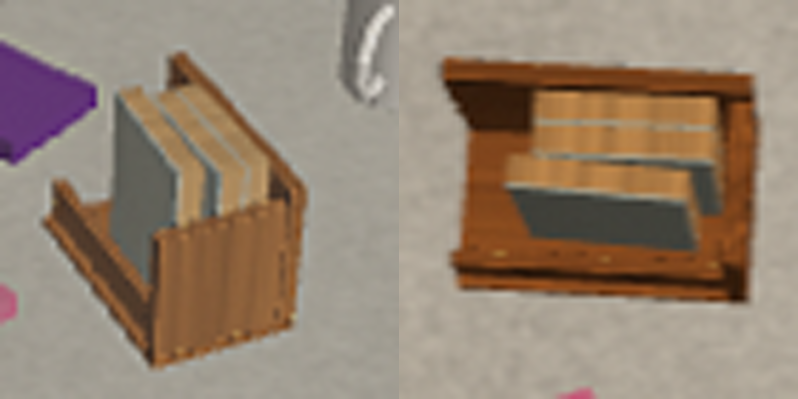

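The front panel came forward about 12 mm, yawed and lagged sideways. The rear two look flush at the cheek. I'll push it back from the front first, then square it sideways with the finger on its own edge.

```bash
python3 -m inch '[[[0,0,0],-0.124,0.4],[[0,0,0],-0.124,0.4],[[0,0,0],-0.124,0.4],[[0,0,0],-0.124,0.4],[[0,0,0],-0.124,0.4],[[0,0,0],-0.124,0.4],[[0,0,0],-0.124,0.4],[[0,0,0],-0.124,0.4]]' >/dev/null
python3 -m inch '[[[0,0,0],-0.124,0.4],[[0,0,0],-0.124,0.4],[[0,0,0],-0.122,0.4],[[-3,0,0],0,0.4],[[-3,0,0],0,0.4],[[-3,0,0],0,0.4],[[-3,0,0],0,0.4],[[-3,0,0],0,0.4]]'
python3 -m inch '[[[0,0,0],0,0.4],[[0,0,0],0,0.4]]' >/dev/null; python3 d.py -80 -10 55 1.5708
```

```text
time: 11.38
position: [0.4516, 0.1883, 0.1498]
tool_rot: [-1.57, 0.001, 1.523]
wrist_force: [0.9, 0.3, 0.7]
grip_width: 0.399
t 11.55 tray now [-100.3  -10.1  150. ] yaw rel 1.5617229889822306 grip 0.4036613349835251 F [0.5 0.2 0.3]
tool shift now cm [ 0.03  9.5  -2.03]
twist -0.009077011017769365 shift after twist [ 0.01  9.5  -2.03]
```

```bash
python3 -m inch '[[[0,3,0],-0.009,0.4],[[0,3,0],0,0.4],[[0,3,0],0,0.4],[[0,0.5,0],0,0.4],[[0,0,-1.5],0,0.4],[[0,0,-1.5],0,0.4],[[0,0,-1],0,0.4],[[0,0,0],0,0.4]]'|grep -E 'wrist'
python3 -m inch '[[[0,0,-0.5],0,0.4],[[0,0,-0.5],0,0.4],[[0,0,-0.5],0,0.4],[[0,0,-0.5],0,0.4],[[0,0,0],0,0.4]]'|grep -E 'wrist'; python3 d.py -24 -10 55 1.5708
```

```text
wrist_force: [0.5, 0.4, 0.6]
wrist_force: [-0.4, -0.8, -0.7]
t 12.6333 tray now [-39.2  -8.5  55.5] yaw rel 1.5736698256990036 grip 0.40167344556750884 F [-0.4 -0.8 -0.7]
tool shift now cm [-0.16  0.05 -1.52]
twist 0.0028698256990036253 shift after twist [-0.15  0.05 -1.52]
```

```bash
python3 -m inch '[[[0,0,-0.4],0,0.4],[[0,0,-0.4],0,0.4],[[0,0,-0.4],0,0.4],[[0,0,-0.2],0,0.4],[[0,0,0],0,0.4]]'|grep -E 'pos|wrist'
python3 -m inch '[[[0,0,-0.1],0,0.4],[[0,0,-0.1],0,0.4],[[0,0,0],0,0.4]]'|grep -E 'pos|wrist';python3 -m inch '[[[0,0,-0.1],0,0.4],[[0,0,-0.1],0,0.4],[[0,0,0],0,0.4]]'|grep -E 'pos|wrist'; python3 d.py -24 -10 55 1.5708
```

```text
position: [0.5265, 0.1869, 0.0552]
wrist_force: [-0.3, -0.4, -0.2]
position: [0.5278, 0.1868, 0.0552]
wrist_force: [-1.6, -0.2, -0.3]
position: [0.5283, 0.1867, 0.0549]
wrist_force: [-5.5, -0.4, 2.3]
t 13.55 tray now [-23.8  -8.6  54.9] yaw rel 1.5744647558818765 grip 0.40173184293129915 F [-5.5 -0.4  2.3]
tool shift now cm [-0.14 -0.01  0.02]
twist 0.0036647558818765358 shift after twist [-0.14 -0.01  0.02]
```

```bash
python3 -m inch '[[[0,0,0.5],0,0.4],[[0,0,1.5],0,0.4],[[0,0,2.5],0,0.4],[[0,-1,3],0,0.2],[[1,-3,0],0.1,0],[[3,-3,0],0.12,0],[[3,-2,0],0.12,0],[[3,0,0],0.12,0]]' >/dev/null
python3 -m inch '[[[0,0,0],0.124,0],[[0,0,0],0.124,0],[[0,0,0],0.124,0],[[0,0,0],0.124,0],[[0,0,0],0.124,0],[[0,0,0],0.124,0],[[0,0,0],0.124,0],[[0,0,0],0.124,0]]' >/dev/null
python3 -m inch '[[[0,0,0],0.124,0],[[0,0,0],0,0],[[0,0,0],0,0]]'
python3 d.py -4 75 58 0
```

```text
time: 15.13
position: [0.4783, 0.2857, 0.1448]
tool_rot: [-1.571, -0.001, -0.041]
wrist_force: [1.1, -0.3, 0.7]
grip_width: 0.0
t 15.1333 tray now [-78.   88.2 144.8] yaw rel 0.0014321237627001326 grip 0.0002470464256209382 F [ 1.1 -0.3  0.7]
tool shift now cm [ 7.39  8.68 -1.33]
twist 0.0014321237627001326 shift after twist [ 7.4   8.68 -1.32]
```

```bash
python3 -m inch '[[[2.5,0,0],0,0],[[2.5,0,0],0,0],[[2.4,0,0],0,0],[[0,2.9,0],0,0],[[0,2.9,0],0,0],[[0,2.9,0],0,0],[[0,0,0],0,0],[[0,0,0],0,0]]' |grep wrist
python3 d.py -4 50 58 0
```

```text
wrist_force: [-0.3, 0.1, 1.1]
t 15.8 tray now [-5.5 87.1 56.4] yaw rel 6.40114160205818e-05 grip -0.0036557460231425214 F [-0.3  0.1  1.1]
tool shift now cm [ 0.15 -0.16 -3.71]
twist 6.40114160205818e-05 shift after twist [ 0.15 -0.16 -3.71]
```

```bash
python3 -m inch '[[[0.1,0,-1.2],0,0],[[0,0,-1.2],0,0],[[0,0,-1.2],0,0],[[0,0,-0.3],0,0],[[0,0,-0.3],0,0],[[0,0,-0.2],0,0],[[0,0,-0.2],0,0],[[0,0,-0.2],0,0]]' |grep -E 'pos|wrist'
python3 -m inch '[[[0,0,-0.1],0,0],[[0,0,-0.1],0,0],[[0,0,-0.1],0,0],[[0,0,-0.1],0,0],[[0,0,0],0,0]]' |grep -E 'pos|wrist'
python3 d.py -4 34 58 0
```

```text
position: [0.5512, 0.2346, 0.0579]
wrist_force: [-0.4, 1.0, 1.6]
position: [0.5508, 0.2305, 0.0576]
wrist_force: [1.1, 1.7, 0.8]
t 16.8833 tray now [-3.2 36.  57.6] yaw rel -0.0018610787294441322 grip -0.0016355945704366703 F [1.1 1.7 0.8]
tool shift now cm [-0.08 -0.04 -0.2 ]
twist -0.0018610787294441322 shift after twist [-0.08 -0.04 -0.2 ]
```

```bash
for k in 1 2 3; do python3 -m inch '[[[0,0,-0.1],0,0],[[0,0,-0.1],0,0],[[0,0,0],0,0]]' |grep -E 'pos|wrist'; done
python3 d.py -4 34 58 0
```

```text
position: [0.5507, 0.2287, 0.0577]
wrist_force: [-0.1, 3.2, -0.2]
position: [0.551, 0.2286, 0.058]
wrist_force: [0.3, 9.5, -0.8]
position: [0.5513, 0.2285, 0.0584]
wrist_force: [-0.7, 13.7, -0.4]
t 17.6333 tray now [-2.6 34.1 58.4] yaw rel 8.339126459794288e-05 grip -0.0021403065582017724 F [-0.7 13.7 -0.4]
tool shift now cm [-0.14  0.04 -0.01]
twist 8.339126459794288e-05 shift after twist [-0.14  0.04 -0.01]
```

The push stopped at the same y (34.1) as before, so front and middle are against the cheek. I'll back off and look.

```bash
python3 -m inch '[[[0,0,0.5],0,0],[[0,0,1.5],0,0],[[0,0,3],0,0],[[0,-2,3],0,0],[[0,-4,2],0,0],[[-3,-3,2],0,0.1],[[-4,0,0],-0.1,0.3],[[-4,0,0],-0.1,0.4]]' >/dev/null
python3 - <<'E'
from h import *
snap('side','pics/s7.png'); i=cv2.imread('pics/s7.png')[120:190,250:320]; a=cv2.resize(i,None,fx=5.7,fy=5.7,interpolation=cv2.INTER_CUBIC)
snap('top','pics/t7.png'); i=cv2.imread('pics/t7.png')[110:180,185:255]; b=cv2.resize(i,None,fx=5.7,fy=5.7,interpolation=cv2.INTER_CUBIC)
cv2.imwrite('pics/s7c.png',np.hstack([a,b]))
E
python3 d.py -100 -15 145 1.5708
```

```text
t 18.4 tray now [-116.2  140.7  140.3] yaw rel 0.20357606817339619 grip 0.39607686805860637 F [0.2 0.3 0.3]
tool shift now cm [ -1.56  -0.4  -15.58]
twist -1.3672239318266037 shift after twist [-15.57  -0.47  -1.62]
```

View pics/s7c.png

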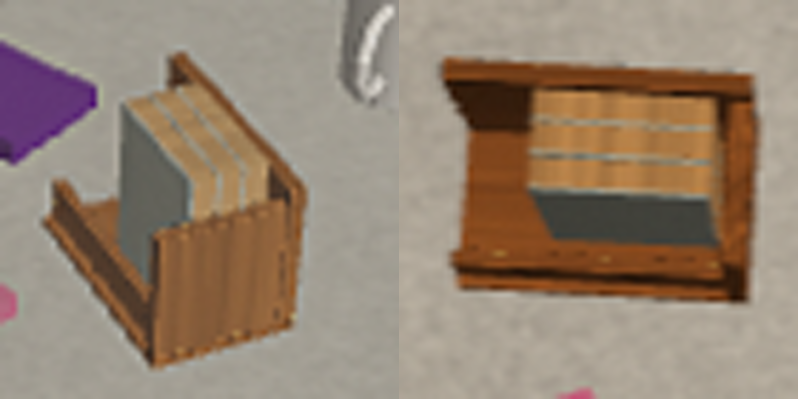

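```bash
python3 - <<'E'
from fit import *
for n,x0,y0,o in(('top',185,110,399),('side',250,120,0)):
  for L in((-12,20,106),(-12,-60,106),(3,20,106),(3,-60,106),(18,20,106),(18,-60,106),(33,20,106),(33,-60,106),(-12,-60,6),(-12,20,6),(33,70,96),(33,-60,96),(-38,-60,86),(-43,-70,0),(43,70,96),(43,-70,96)):
    print(n,L,(np.round((proj(n,tw(r.x,L))[0]-(x0,y0)+.5)*5.7)+(o,0)))
E
```

```text
top (-12, 20, 106) [540. 181.]
top (-12, -60, 106) [721. 192.]
top (3, 20, 106) [543. 148.]
top (3, -60, 106) [723. 159.]
top (18, 20, 106) [546. 116.]
top (18, -60, 106) [725. 126.]
top (33, 20, 106) [548.  83.]
top (33, -60, 106) [728.  94.]
top (-12, -60, 6) [730. 242.]
top (-12, 20, 6) [564. 232.]
top (33, 70, 96) [440.  83.]
top (33, -60, 96) [729. 100.]
top (-38, -60, 86) [719. 260.]
top (-43, -70, 0) [747. 309.]
top (43, 70, 96) [442.  61.]
top (43, -70, 96) [752.  80.]
side (-12, 20, 106) [143. 108.]
side (-12, -60, 106) [211. 190.]
side (3, 20, 106) [168. 102.]
side (3, -60, 106) [237. 183.]
side (18, 20, 106) [193.  96.]
side (18, -60, 106) [263. 176.]
side (33, 20, 106) [217.  89.]
side (33, -60, 106) [289. 170.]
side (-12, -60, 6) [201. 340.]
side (-12, 20, 6) [136. 255.]
side (33, 70, 96) [175.  58.]
side (33, -60, 96) [287. 185.]
side (-38, -60, 86) [164. 234.]
side (-43, -70, 0) [157. 374.]
side (43, 70, 96) [191.  54.]
side (43, -70, 96) [313. 191.]
```

```bash
python3 - <<'E'
import cv2,numpy as np
a=cv2.imread('pics/t7.png');b=cv2.imread('pics/t0.png') if 0 else cv2.imread('pics/top0.png')
print('RGB cols 236-249')
for r in(129,133,137,140,143): print(r,'now',[tuple(int(v) for v in a[r,c,::-1]) for c in range(237,249)]); print('   start',[int(b[r,c,2]) for c in range(237,249)])
s=cv2.imread('pics/s7.png')
print('side, R chan rows 148-162, cols 280-304')
for r in range(147,164): print(r,[int(v) for v in s[r,280:305,2]])
E
```

```text
RGB cols 236-249
129 now [(178, 126, 70), (183, 130, 72), (171, 121, 67), (124, 84, 46), (52, 28, 13), (70, 38, 15), (113, 61, 25), (140, 76, 30), (137, 75, 30), (117, 64, 26), (125, 105, 90), (175, 166, 152)]
   start [40, 40, 40, 39, 39, 53, 87, 109, 107, 92, 97, 141]
133 now [(181, 129, 72), (182, 130, 72), (170, 120, 67), (133, 92, 51), (85, 53, 27), (97, 51, 21), (140, 75, 30), (134, 73, 28), (145, 79, 32), (145, 79, 32), (120, 80, 52), (156, 135, 115)]
   start [43, 42, 41, 42, 43, 75, 111, 105, 114, 114, 94, 123]
137 now [(184, 131, 75), (183, 130, 73), (167, 118, 66), (139, 101, 61), (122, 90, 57), (115, 64, 28), (143, 78, 32), (134, 72, 29), (138, 74, 30), (130, 70, 29), (126, 93, 69), (166, 150, 133)]
   start [94, 94, 96, 96, 86, 88, 112, 104, 108, 100, 99, 131]
140 now [(186, 132, 74), (183, 130, 72), (167, 120, 70), (137, 106, 71), (127, 91, 57), (114, 61, 24), (131, 72, 30), (129, 70, 29), (123, 66, 28), (109, 59, 23), (137, 112, 93), (182, 172, 157)]
   start [100, 100, 101, 102, 96, 89, 102, 102, 96, 85, 108, 145]
143 now [(185, 132, 74), (179, 127, 72), (161, 113, 63
[... 1711 characters left out ...]
, 137, 142, 142, 146, 150, 115, 140, 139, 155, 163]
159 [78, 105, 153, 124, 129, 133, 125, 117, 144, 146, 118, 139, 143, 147, 140, 134, 141, 143, 145, 149, 121, 138, 138, 145, 163]
160 [133, 132, 138, 122, 140, 137, 146, 128, 135, 131, 126, 139, 142, 145, 141, 135, 144, 144, 147, 149, 128, 132, 130, 161, 163]
161 [125, 144, 165, 132, 136, 131, 139, 137, 133, 127, 129, 139, 144, 144, 139, 137, 144, 144, 147, 148, 123, 136, 141, 164, 163]
162 [134, 132, 149, 140, 134, 131, 136, 138, 132, 126, 129, 139, 143, 144, 137, 138, 144, 144, 146, 148, 139, 137, 143, 164, 164]
163 [136, 130, 145, 142, 134, 130, 136, 136, 132, 126, 132, 139, 143, 143, 138, 137, 144, 144, 148, 157, 143, 135, 141, 163, 165]
```

```bash
python3 - <<'E'
from fit import *
def tr(u,v,z):
    d=onz('top',u,v,z)[:2]-r.x[:2];c,s=np.cos(r.x[2]),np.sin(r.x[2]); return (np.array([c*d[0]+s*d[1],-s*d[0]+c*d[1]])*1000).round(1)
for v in(133,140): print(v,'panel edge',tr(239.8,v,.106),tr(240.5,v,.106),'cheek inner',tr(241.6,v,.086),'cheek outer',tr(246.6,v,.086))
a=cv2.imread('pics/t7.png')
print('left edge',[int(x) for x in a[137,203:214,2]], [tr(u,137,.106) for u in (207,208,209)])
# other tray: reference of flush row at its cheek
for rr in(127,131): print([tuple(int(k) for k in a[rr,c,::-1]) for c in range(389,400)])
E
```

```text
133 panel edge [ 14.3 -55.3] [ 14.4 -57.1] cheek inner [ 19.9 -58.6] cheek outer [ 20.7 -71.4]
140 panel edge [ -3.8 -56.6] [ -3.7 -58.4] cheek inner [  1.4 -59.9] cheek outer [  2.2 -72.7]
left edge [127, 128, 128, 128, 127, 131, 135, 127, 113, 113, 125] [array([-1.2, 26.6]), array([-1. , 24.1]), array([-0.9, 21.5])]
[(174, 124, 69), (176, 125, 69), (185, 131, 73), (180, 126, 70), (162, 103, 51), (142, 77, 30), (155, 109, 76), (175, 156, 135), (172, 163, 150), (175, 166, 151), (178, 169, 154)]
[(174, 123, 69), (176, 124, 70), (184, 131, 74), (184, 131, 73), (167, 112, 59), (136, 72, 29), (146, 112, 88), (169, 160, 146), (168, 159, 145), (170, 161, 147), (169, 160, 146)]
```

The picture shows the row upright, square and near the cheek, with at most 1–2 mm doubt from image blur. The sideways push stalled at the same y twice. I'll do a final front push to make sure the row is tight.

```bash
python3 -m inch '[[[0,0,0],-0.124,0.4],[[0,0,0],-0.124,0.4],[[0,0,0],-0.124,0.4],[[0,0,0],-0.124,0.4],[[0,0,0],-0.124,0.4],[[0,0,0],-0.124,0.4],[[0,0,0],-0.124,0.4],[[0,0,0],-0.124,0.4]]' >/dev/null
python3 -m inch '[[[0,0,0],-0.124,0.4],[[0,0,0],-0.124,0.4],[[0,0,0],-0.124,0.4],[[-3,0,0],0,0.4],[[-3,0,0],0,0.4],[[-3,0,0],0,0.4],[[-3,0,0],0,0.4],[[-3,0,0],0,0.4]]' >/dev/null
python3 -m inch '[[[0,3,0],0,0.4],[[0,3,0],0,0.4],[[0,2.5,0],0,0.4],[[0,0,0],0,0.4],[[0,0,0],0,0.4]]' ; python3 d.py -40 -15 55 1.5708
```

```text
time: 20.15
position: [0.4404, 0.1909, 0.0557]
tool_rot: [-1.568, 0.002, 1.519]
wrist_force: [-0.2, -0.9, 0.3]
grip_width: 0.401
t 20.15 tray now [-111.9   -8.1   55.7] yaw rel 1.5613720140199443 grip 0.40094412398488194 F [-0.2 -0.9  0.3]
tool shift now cm [-0.62  0.05 -7.2 ]
twist -0.009427985980055675 shift after twist [-0.69  0.07 -7.19]
```

```bash
python3 -m inch '[[[-0.6,0,-2],-0.009,0.4],[[0,0,-2.5],0,0.4],[[0,0,-2],0,0.4],[[0,0,-0.7],0,0.4],[[0,0,-0.3],0,0.4],[[0,0,-0.3],0,0.4],[[0,0,0],0,0.4]]'|grep -E 'pos|wrist'
python3 -m inch '[[[0,0,-0.2],0,0.4],[[0,0,-0.2],0,0.4],[[0,0,-0.2],0,0.4],[[0,0,0],0,0.4]]'|grep -E 'pos|wrist'; python3 d.py -24 -15 55
```

```text
position: [0.519, 0.1824, 0.0571]
wrist_force: [-0.3, 0.4, -0.0]
position: [0.5252, 0.182, 0.0567]
wrist_force: [-0.2, -0.2, 0.3]
t 21.0667 tray now [-26.7 -13.5  56.7] yaw rel 1.571119968492833 grip 0.4001159339744837 F [-0.2 -0.2  0.3]
tool shift now cm [-0.15  0.17 -0.27]
```

```bash
for k in 1 2 3 4; do python3 -m inch '[[[0,0,-0.1],0,0.4],[[0,0,-0.1],0,0.4],[[0,0,0],0,0.4]]'|grep -E 'pos|wrist'; done; python3 d.py -24 -15 55
```

```text
position: [0.5273, 0.1819, 0.0566]
wrist_force: [-0.0, -0.3, -0.9]
position: [0.5282, 0.1817, 0.0563]
wrist_force: [-4.0, 0.6, 1.9]
position: [0.5282, 0.1815, 0.0557]
wrist_force: [-7.9, 0.7, 3.4]
position: [0.5281, 0.1814, 0.0553]
wrist_force: [-13.8, 0.2, 5.1]
t 22.0667 tray now [-23.8 -14.   55.3] yaw rel 1.5722617448838008 grip 0.3991554189023624 F [-13.8   0.2   5.1]
tool shift now cm [-0.1   0.03  0.02]
```

The push stalled at x=-23.8, as before, so the row is tight. I'll back off clear and take the last look.

```bash
python3 -m inch '[[[0,0,0.3],0,0.4],[[0,0,1],0,0.4],[[0,0,3],0,0.4],[[0,0,3],0,0.4],[[0,-3,1],0,0.4],[[2,-3,0],0,0.4],[[3.5,-1,0],0,0.4],[[3.5,0,0],0,0.4]]' >/dev/null;  python3 -m inch '[[[3.5,0,0],0,0.4],[[3.5,0,0],0,0.4],[[0,0,0],0,0.4],[[0,0,0],0,0.4]]'
python3 - <<'E'
from h import *
snap('side','pics/s8.png'); i=cv2.imread('pics/s8.png')[130:180,262:312]; a=cv2.resize(i,None,fx=8,fy=8,interpolation=cv2.INTER_CUBIC)
snap('top','pics/t8.png'); i=cv2.imread('pics/t8.png')[117:167,202:252]; b=cv2.resize(i,None,fx=8,fy=8,interpolation=cv2.INTER_CUBIC)
cv2.imwrite('pics/s8c.png',np.clip(np.hstack([a,b]).astype(float)*1.3,0,255).astype('uint8'))
E
```

```text
time: 23.07
position: [0.457, 0.3467, 0.1267]
tool_rot: [-1.572, -0.001, 1.532]
wrist_force: [0.2, -0.5, -0.2]
grip_width: 0.4
```

View pics/s8c.png

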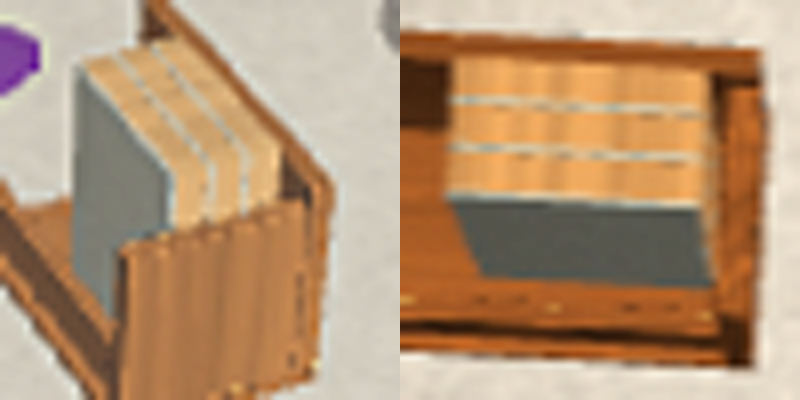

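The row is upright, square and tight to the board. However, the top view still suggests a 2–4 mm gap at the cheek: panel edge at column 710, cheek at 722 in the crop. I'll check this without the cameras by touching the cheek's inner face with the same finger face in front of the row. If the row is flush, the two stall positions differ by exactly 80 mm.

```bash
python3 -m inch '[[[0,-0.5,0],0.124,0],[[0,0,0],0.124,0],[[0,0,0],0.124,0],[[0,0,0],0.124,0],[[0,0,0],0.124,0],[[0,0,0],0.124,0],[[0,0,0],0.124,0],[[0,0,0],0.124,0]]' >/dev/null
python3 -m inch '[[[0,0,0],0.124,0],[[0,0,0],0.124,0],[[0,0,0],0.124,0],[[0,0,0],0.124,0],[[0,0,0],0.085,0],[[0,0,0],0,0]]'|grep tool;python3 d.py -33 50 130 0
```

```text
tool_rot: [-1.571, -0.0, -0.048]
t 24.3333 tray now [-101.6  144.8  131.7] yaw rel -0.006042736212199584 grip -0.00021075008004690145 F [-0.4  0.6 -0.1]
tool shift now cm [ 6.92  0.18 -9.44]
twist -0.006042736212199584 shift after twist [ 6.86  0.17 -9.48]
```

```bash
python3 -m inch '[[[2.3,0,-3],-0.006,0],[[2.3,0,-3],0,0],[[2.3,0,-3],0,0],[[0,2,0],0,0],[[0,2,0],0,0],[[0,2,0],0,0],[[0,0,0],0,0],[[0,0,0],0,0]]'|grep wrist;python3 d.py -33 -35 70 0
```

```text
wrist_force: [-0.6, -0.1, -0.1]
t 25.0 tray now [-33.7  55.1  70.9] yaw rel 0.004439478631890148 grip -0.0017522776658596367 F [-0.6 -0.1 -0.1]
tool shift now cm [ 0.03  0.1  -9.01]
twist 0.004439478631890148 shift after twist [ 0.07  0.09 -9.01]
```

```bash
python3 -m inch '[[[0,0,-1.5],0.004,0],[[0,0,-1.5],0,0],[[0,0,-1.5],0,0],[[0,0,-1.5],0,0],[[0,0,-1.5],0,0],[[0,0,-1],0,0],[[0,0,-0.5],0,0],[[0,0,0],0,0]]'|grep -E 'pos|wrist'
python3 -m inch '[[[0,0,-0.3],0,0],[[0,0,-0.3],0,0],[[0,0,-0.2],0,0],[[0,0,-0.1],0,0],[[0,0,0],0,0]]'|grep -E 'pos|wrist';python3 d.py -33 -46 70 0
```

```text
position: [0.5186, 0.1609, 0.0719]
wrist_force: [-0.4, 1.1, -0.6]
position: [0.5181, 0.1535, 0.0715]
wrist_force: [-1.0, -0.7, 0.5]
t 26.0833 tray now [-32.6 -42.3  71.5] yaw rel 0.00032894777176567525 grip -0.0026473371214429937 F [-1.  -0.7  0.5]
tool shift now cm [-0.04  0.15 -0.37]
twist 0.00032894777176567525 shift after twist [-0.04  0.15 -0.37]
```

```bash
for k in 1 2 3; do python3 -m inch '[[[0,0,-0.15],0,0],[[0,0,-0.15],0,0],[[0,0,0],0,0]]'|grep -E 'pos|wrist'; done;python3 d.py -33 -46 70 0
```

```text
position: [0.518, 0.1502, 0.0715]
wrist_force: [-0.1, -0.5, -0.3]
position: [0.518, 0.148, 0.0716]
wrist_force: [0.2, 2.7, -0.6]
position: [0.518, 0.148, 0.0717]
wrist_force: [-1.1, 14.0, -4.0]
t 26.8333 tray now [-32.6 -47.8  71.7] yaw rel 0.0017064409205115871 grip -0.0013288471397549385 F [-1.1 14.  -4. ]
tool shift now cm [-0.04  0.17  0.18]
twist 0.0017064409205115871 shift after twist [-0.04  0.17  0.18]
```

The stall difference is 81.9 mm, not 80, so the row probably is not quite flush. A likely cause is that with the tip at z=57, the thicker upper finger met the panel tops and leaned them on the cheek, and they fell back on release. I'll push again with the tip at z≈70, so only the flat pads touch.

```bash
python3 -m inch '[[[0,0,0.5],0,0],[[0,0,2],0,0],[[0,0,3],0,0],[[0,0,3],0,0],[[0,0,3],0,0.1],[[0,0,1.2],0,0.1],[[2,0,0],0,0.1],[[1.8,0,0],0,0.1]]'>/dev/null; python3 -m inch '[[[0,0,0],0,0.1],[[0,0,0],0,0.1]]'|grep wrist;python3 d.py 5 38 70 0
```

```text
wrist_force: [-0.2, -0.9, 0.1]
t 27.6667 tray now [ 5.8 74.8 71.3] yaw rel -0.0009300251939379778 grip 0.09831955167889721 F [-0.2 -0.9  0.1]
tool shift now cm [-0.08  0.13 -3.68]
twist -0.0009300251939379778 shift after twist [-0.08  0.13 -3.68]
```

```bash
python3 -m inch '[[[-0.1,0.1,-1.5],0,0.1],[[0,0,-1.5],0,0.1],[[0,0,-0.4],0,0.1],[[0,0,-0.1],0,0.1],[[0,0,-0.1],0,0.1],[[0,0,-0.1],0,0.1],[[0,0,0],0,0.1]]'|grep -E 'pos|wrist'; for k in 1 2 3; do python3 -m inch '[[[0,0,-0.1],0,0.1],[[0,0,-0.1],0,0.1],[[0,0,0],0,0.1]]'|grep -E 'pos|wrist'; done;python3 d.py 5 31 70 0
```

```text
position: [0.5586, 0.2327, 0.0708]
wrist_force: [0.0, -0.0, 0.4]
position: [0.5585, 0.2311, 0.0707]
wrist_force: [0.5, 1.2, 0.3]
position: [0.5585, 0.2288, 0.0707]
wrist_force: [-0.0, 1.0, 0.5]
position: [0.5584, 0.2268, 0.0707]
wrist_force: [-0.0, 1.6, 0.5]
t 29.0 tray now [ 4.5 32.6 70.7] yaw rel -2.7941260454800165e-06 grip 0.09870625438493698 F [-0.   1.6  0.5]
tool shift now cm [ 0.05  0.07 -0.16]
twist -2.7941260454800165e-06 shift after twist [ 0.05  0.07 -0.16]
```

```bash
for k in 1 2 3; do python3 -m inch '[[[0,0,-0.15],0,0.1],[[0,0,-0.15],0,0.1],[[0,0,0],0,0.1]]'|grep -E 'pos|wrist'; done;python3 d.py 5 31 70 0
```

```text
position: [0.5587, 0.2267, 0.0712]
wrist_force: [-0.9, 10.6, 0.3]
position: [0.5591, 0.2266, 0.0719]
wrist_force: [-0.4, 18.5, -0.1]
position: [0.5597, 0.2265, 0.0726]
wrist_force: [0.8, 26.4, 0.3]
t 29.75 tray now [ 5.8 32.4 72.6] yaw rel 0.004046229451257377 grip 0.09829534763281014 F [ 0.8 26.4  0.3]
tool shift now cm [-0.08  0.26 -0.15]
twist 0.004046229451257377 shift after twist [-0.08  0.26 -0.14]
```

It moved on past the old stall and stopped at y=32.4, against an expected flush value of 32.2. The same lean effect may have affected the front pushes, so I'll repeat one from the front at z≈72.

```bash
python3 -m inch '[[[0,0,0.5],0,0.1],[[0,0,1.5],0,0.1],[[0,0,2],0,0.2],[[-4,0,0.5],-0.124,0.4],[[-4,0,0],-0.124,0.4],[[-2.5,0,0],-0.124,0.4],[[0,0,0],-0.124,0.4],[[0,0,0],-0.124,0.4]]' >/dev/null
python3 -m inch '[[[0,0,0],-0.124,0.4],[[0,0,0],-0.124,0.4],[[0,0,0],-0.124,0.4],[[0,0,0],-0.124,0.4],[[0,0,0],-0.124,0.4],[[0,0,0],-0.124,0.4],[[0,0,0],-0.124,0.4],[[0,0,0],-0.083,0.4]]'|grep wrist; python3 d.py -60 -14 73 1.5708
```

```text
wrist_force: [0.0, 0.3, 0.5]
t 31.0833 tray now [-99.7  57.   70.3] yaw rel 1.5764394667630575 grip 0.39719506530913545 F [0.  0.3 0.5]
tool shift now cm [-7.13 -0.26 -3.93]
twist 0.005639466763057488 shift after twist [-7.1  -0.27 -3.97]
```

```bash
python3 -m inch '[[[-3.5,0,-1],0.004,0.4],[[-3.5,0,-2],0,0.4],[[0,0,-2],0,0.4],[[0,0,-1],0,0.4],[[0,0,-0.7],0,0.4],[[0,0,-0.3],0,0.4],[[0,0,0],0,0.4]]'|grep wrist; python3 d.py -24 -14 72
```

```text
wrist_force: [0.1, 0.5, 1.1]
t 31.6667 tray now [-29.6 -12.1  70.3] yaw rel 1.567739569700593 grip 0.3998788682797644 F [0.1 0.5 1.1]
tool shift now cm [-0.19 -0.17 -0.56]
```

```bash
python3 -m inch '[[[0,0,-0.2],0,0.4],[[0,0,-0.2],0,0.4],[[0,0,-0.15],0,0.4],[[0,0,-0.15],0,0.4],[[0,0,-0.1],0,0.4],[[0,0,0],0,0.4]]'|grep -E 'pos|wrist'; python3 -m inch '[[[0,0,-0.15],0,0.4],[[0,0,-0.15],0,0.4],[[0,0,0],0,0.4]]'|grep -E 'pos|wrist';python3 -m inch '[[[0,0,-0.15],0,0.4],[[0,0,-0.15],0,0.4],[[0,0,0],0,0.4]]'|grep -E 'pos|wrist'; python3 d.py -22 -14 72
```

```text
position: [0.5295, 0.1827, 0.0705]
wrist_force: [-3.9, 1.9, 2.7]
position: [0.5298, 0.1826, 0.0702]
wrist_force: [-12.0, 1.4, 9.0]
position: [0.5299, 0.1826, 0.0698]
wrist_force: [-19.4, 1.8, 15.3]
t 32.6667 tray now [-22.  -12.8  69.8] yaw rel 1.568595118835189 grip 0.3994936720986674 F [-19.4   1.8  15.3]
tool shift now cm [-0.12 -0.22 -0.  ]
```

```bash
python3 -m inch '[[[0,-0.2,0],0,0.4],[[0,-0.1,0],0,0.4],[[0,0,0],0,0.4]]'|grep -E 'pos|wrist'; python3 -m inch '[[[0,0,0.3],0,0.4],[[0,0,0.5],0,0.4],[[0,0,1.5],0,0.4],[[0,0,3],0,0.4],[[0,0,2],0,0.4],[[2,-2,0],0,0.4],[[3.5,-2,0],0,0.4],[[3.5,0,0],0,0.4]]' >/dev/null;  python3 -m inch '[[[3.5,0,0],0,0.4],[[3.5,0,0],0,0.4],[[0,0,0],0,0.4]]'
python3 - <<'E'
from h import *
t=snap('top','pics/t9.png')["frame"]; snap('side','pics/s9.png'); a=cv2.imread('pics/t8.png')[:,:,::-1]
for r in(129,133,137,140): print(r,'before',a[r,237:249,0],'now',t[r,237:249,0],'L',a[r,205:213,0],t[r,205:213,0])
for c in(212,222,232,238): print(c,'before',a[119:146,c,2],'now',t[119:146,c,2])
E
```

```text
position: [0.5299, 0.1819, 0.0709]
wrist_force: [-11.6, 2.3, -2.4]
time: 33.83
position: [0.4724, 0.3518, 0.1147]
tool_rot: [-1.575, -0.005, 1.529]
wrist_force: [1.0, -0.3, -0.3]
grip_width: 0.398
129 before [180 185 172 130  67  71 113 141 140 119 125 177] now [177 181 186 175 128  71 115 142 140 122 127 178] L [ 54  54  65 114 149 133 144 160] [ 54  55  56  65 117 163 167 173]
133 before [183 185 172 141 103  97 142 135 147 146 122 158] now [174 176 182 186 167 138 144 136 147 147 123 159] L [ 94  94 107 141 163 167 174 176] [ 96  96  96  90  88 129 164 167]
137 before [164 180 166 139 125 115 144 135 140 130 128 167] now [170 173 181 181 157 122 146 136 140 132 130 168] L [130 130 135 152 163 168 175 175] [131 130 129 130 143 163 166 169]
140 before [186 185 169 140 132 117 133 131 125 110 140 183] now [175 180 187 178 139  99 133 132 126 112 140 185] L [136 134 140 157 163 165 173 174] [137 136 135 137 148 163 167 171]
212 before [152 149  57  25  26  57  70  70  70  70 122  71  71  70  70  71 118  71
  70  70  70  82 119  59  59  58  58] now [152 152  57  25  25  29  36  68  68  68  68 105  85  66  65  67  67 123
  67  67  69  67  68 121  58  57  57]
222 before [148 143 112  26  25  36  66  66  66  65  85 105  68  67  67  69 107  85
  70  69  70  69 108  80  60  60  60] now [148 145 113  26  26  26  14  66  66  66  67  67 126  70  70  69  70  88
 105  68  67  67  66  99  87  59  59]
232 before [156 154 149  58  24  26  58  68  67  66  68 126  66  69  67  67  67 125
  67  68  67  68  68 123  60  61  62] now [158 154 152  58  26  25  31  35  68  70  68  69 107  85  66  67  67  67
 127  76  68  68  70  69 128  61  59]
238 before [152 154 157  96  27  25  38  74  74  74  74 105  88  74  74  73  74 111
  93  74  74  74  74 120  66  60  60] now [153 156 158  96  27  26  28  26  71  72  72  73  92 114  70  70  71  70
  89 110  72  72  72  72 111  80  60]
```

The sideways gap is gone in the pixel data, but the top edges sit about 1 px lower than before. I'll check the foot line too, using the saved images only.

```bash
python3 - <<'E'
import cv2,numpy as np
from fit import *
b=cv2.imread('pics/t8.png');t=cv2.imread('pics/t9.png');s7=cv2.imread('pics/t7.png')
for c in(217,225,233): 
    for n,i in(('t7',s7),('t8',b),('t9',t)): print(c,n,'B-R',i[143:158,c,0].astype(int)-i[143:158,c,2])
def line(y,x,z): return proj('top',tw(r.x,(x,y,z)))[0].round(1)
for y in(10,-20,-50): print(y,'foot',line(y,-12,6),'top',line(y,-12,106),'rear top',line(y,33,106),'board top rear/front',line(y,43,96),line(y,33,96))
print('board strip',[ (c,[int(v) for v in t[116:128,c,1]],[int(v) for v in b[116:128,c,1]]) for c in(217,225,233)])
# side: front panel -y/top corners
A=cv2.imread('pics/s8.png');B=cv2.imread('pics/s9.png')
for rr in(145,150,155): print('side',rr,A[rr,268:302,2],B[rr,268:302,2])
E
```

```text
217 t7 B-R [ -15   -7   -7   -7   -7   -8   -7   -8   -7  -72 -106  -87  -99  -95
  -73]
217 t8 B-R [  -6   -7   -8   -7   -7   -7   -7   -8   -8 -106 -107  -87 -101  -96
  -74]
217 t9 B-R [  -8   -7   -7   -6   -6   -7   -6   -8  -57 -108 -106  -88 -101  -96
  -75]
225 t7 B-R [ -47  -10   -7   -8   -7   -7   -7   -7   -8  -31 -106 -105 -101  -98
 -100]
225 t8 B-R [  -7   -7   -7   -7   -8   -6   -7   -7   -7  -56 -107 -105 -102  -99
 -101]
225 t9 B-R [ -11   -6   -8   -6   -7   -6   -7   -6   -7 -109 -108 -107 -102 -100
 -102]
233 t7 B-R [ -81  -11   -7   -8   -7   -6   -7   -6   -7   -9  -80 -103  -98 -100
  -93]
233 t8 B-R [  -7   -7   -7   -7   -6   -7   -6   -6   -7  -24 -107 -105  -99 -103
  -94]
233 t9 B-R [ -37   -7   -7   -7   -7   -7   -6   -6   -7  -59 -107 -104  -99 -104
  -95]
10 foot [217.  150.4] top [213.2 141.6] rear top [214.6 124.3] board top rear/front [215.3 121.6] [215.  125.4]
-20 foot [228.  151.1] top [225.1 142.3] rear top [226.4 125. ] board top rear/front [227.  122.3] [226.7 126.1]
-50 foot [238.9 151.8] top [237. 143.] rear top [238.2 125.7] board top re
[... 581 characters left out ...]
 166 115  92  95  97  94  92 130 165 170 168 168 166 158 163
 161 159 156 152 154 155 157 159 158 130 122 140 164 166 164 164]
side 150 [159 161 169  96  92  96  96  97  97  98  98  97  93  95 144 168 168 166
 167 157 161 167 171 172 163 168 171 175 184  86 105 128 123 143] [159 160 160 168 116  93  95  97  97  96  98  97  97  91 117 161 160 160
 163 164 158 159 165 164 168 165 171 172 176 159 107 125 123 144]
side 155 [135 130 137  94  93  96  97  97  98  98  97  97 100  96  90 144 175 173
 173 169 168 172 173 175 168 178 144 160 148 132 136 147  69 140] [136 130 132 131  92  93  96  97  97  98  98  98  97  99  97  91 126 176
 174 172 174 159 173 174 175 177 144 157 175 135 134 147  70 140]
```

Before, the row was leaning back slightly. Now it is vertical, but the feet look about 3 mm short of the board because the tool's downward friction pinned them. There is time for one more front push, this time compensating upward.

```bash
python3 d.py -34 -14 68 1.5708
```

```text
t 33.9333 tray now [-87.6 148.8 113.8] yaw rel 1.5690562352321467 grip 0.39578287365858167 F [-0.2 -0.5 -1. ]
tool shift now cm [-16.27   4.59  -5.38]
twist -0.0017437647678533175 shift after twist [-16.28   4.58  -5.36]
```

```bash
python3 -m inch '[[[-4.05,0,0],0,0.4],[[-4.05,0.6,0],0,0.4],[[-4.05,0.6,0],0,0.4],[[-4.0,0.6,0],0,0.4],[[0,1.4,-2.2],0,0.4],[[0,1.3,-2.2],0,0.4],[[0,0,-0.7],0,0.4],[[0,0,0],0,0.4]]'|grep wrist; python3 d.py -24 -14 68
```

```text
wrist_force: [0.1, 0.6, 0.2]
t 34.6 tray now [-36.5 -15.7  68.5] yaw rel 1.5641589953212633 grip 0.3960048931953011 F [0.1 0.6 0.2]
tool shift now cm [ 0.18  0.05 -1.25]
```

```bash
python3 -m inch '[[[0,0,-0.7],0.004,0.4],[[0,0,-0.4],0,0.4],[[0,-0.05,-0.2],0,0.4],[[0,-0.1,-0.2],0,0.4],[[0,-0.1,-0.2],0,0.4],[[0,-0.1,-0.2],0,0.4]]'|grep -E 'pos|wrist'; python3 -m inch '[[[0,-0.15,-0.2],0,0.4],[[0,-0.15,-0.2],0,0.4],[[0,0,0],0,0.4]]'|grep -E 'pos|wrist'
```

```text
position: [0.5298, 0.181, 0.071]
wrist_force: [-9.7, 2.9, -4.6]
position: [0.5298, 0.1806, 0.0721]
wrist_force: [-12.9, 2.7, -6.1]
```

```bash
python3 -m inch '[[[0,0.1,-0.4],0,0.4],[[0,-0.1,-0.2],0,0.4],[[0,0.05,0],0,0.4]]'|grep -E 'pos|wrist'; python3 -m inch '[[[0,0,1],0,0.4],[[0,0,1],0,0.4],[[0,0,3],0,0.4],[[0,-2,3],0,0.4],[[2,-2,1],0,0.4],[[3.5,0,0],0,0.4],[[3.5,0,0],0,0.4],[[3.5,0,0],0,0.4]]'|grep -E 'time|wrist'
python3 - <<'E'
from h import *
t=snap('top','pics/t10.png')["frame"][:,:,::-1].astype(int); a=cv2.imread('pics/t9.png').astype(int)
for c in(217,225,233):
  for n,i in(('t9',a),('t10',t)): print(c,n,'rear',i[121:129,c,1],'front top B',i[139:146,c,0],'foot',(i[:,c,0]-i[:,c,2])[149:155])
for r in(129,133,137,140): print(r,a[r,238:245,2],t[r,238:245,2])
E
```

```text
position: [0.5301, 0.1807, 0.0711]
wrist_force: [-30.8, 2.9, 12.6]
time: 36.27
wrist_force: [0.9, 0.5, -0.1]
217 t9 rear [116  63  63  69  47 127 126 126] front top B [ 71  69  70 128  67  58  57] foot [  -6   -8  -57 -108 -106  -88]
217 t10 rear [118  64  63  71  71 127 128 126] front top B [ 72  71  71 126  59  59  57] foot [  -7   -6  -83 -107 -108  -89]
225 t9 rear [167  70  61  65  49 104 133 133] front top B [ 76  76  75  94 102  60  59] foot [  -7   -6   -7 -109 -108 -107]
225 t10 rear [168  70  63  66  48 134 135 135] front top B [ 76  77  76 111  81  61  59] foot [  -7   -6  -32 -109 -109 -109]
233 t9 rear [165  97  64  64  68  54 121 121] front top B [ 68  68  69  67 127  61  59] foot [  -6   -6   -7  -59 -107 -104]
233 t10 rear [167  99  65  65  70  78 123 123] front top B [ 68  70  69  68 125  60  61] foot [  -6   -9   -7 -102 -108 -107]
129 [181 186 175 128  71 115 142] [183 189 179 136  72 116 143]
133 [176 182 186 167 138 144 136] [178 183 187 170 139 145 138]
137 [173 181 181 157 122 146 136] [173 176 178 159 124 147 138]
140 [180 187 178 139  99 133 132] [182 188 179 139 100 135 134]
```

```bash
python3 - <<'E'
import cv2,numpy as np
t=cv2.imread('pics/t10.png').astype(int)
for c in(350,354): print('bare board R',c,t[114:130,c].tolist()[:0],t[114:130,c,2])
for c in(366,374,382,390): print(c,'G',t[114:138,c,1])
for c in(198,203): print('ours bare',c,t[116:134,c,2],t[116:134,c,1])
E
```

```text
bare board R 350 [] [183 181 178 176 154 116 115 120  68  51  53  53  53  54  57  59]
bare board R 354 [] [178 179 177 173 178 125 114 120  97  50  52  53  51  55  57  59]
366 G [173 171 168 169 171 141  64  63 113 129 129 128 129 151 112 128 129 129
 128 152  67  66  67  66]
374 G [170 172 167 160 162 170  95  63  78 121 121 121 121 131 136 123 123 122
 122 138  98  68  67  66]
382 G [170 169 169 166 168 168 138  65  64 107 119 120 121 121 154 122 121 121
 122 122 146  68  67  68]
390 G [169 164 167 171 166 163 161  79  65  82 128 128 129 129 138 146 128 128
 129 128 146  92  66  63]
ours bare 198 [173 169 171 173 135 114 117 130  47  53  53  52  55  55  58  57  58 127] [164 160 163 165 108  61  64  70  25  30  28  30  29  30  32  30  32  69]
ours bare 203 [174 166 170 174 149 118 116 119  68  52  54  53  53  55  57  59  58 116] [164 158 162 165 131  64  62  64  36  29  29  29  29  28  32  32  32  62]
```

The second tray's tight row shows a board strip of about 2.6 px. Mine shows about 4 px, so the row still stands about 3 mm off the board. Slow pushes only tip the tops, so with the remaining time I'll make one brisker stroke near mid-height, to slide the feet too.

```bash
python3 d.py -45 -14 64 1.5708
```

```text
t 36.3167 tray now [-96.4 119.8 116.4] yaw rel 1.5665123038288016 grip 0.3989626878010473 F [1.4 5.6 0.7]
tool shift now cm [-13.39   5.16  -5.18]
twist -0.004287696171198396 shift after twist [-13.38   5.24  -5.14]
```

```bash
python3 -m inch '[[[-4,0.5,0],-0.004,0.4],[[-4,0.5,0],0,0.4],[[-4,0.8,0],0,0.4],[[-0.5,1.7,-2.5],0,0.4],[[0,1.5,-2.5],0,0.4],[[0,0,0],0,0.4],[[0,0,0],0,0.4]]'|grep -E 'time|wrist'; python3 d.py -22 -14 66
```

```text
time: 36.9
wrist_force: [-0.2, 0.6, -0.3]
t 36.9 tray now [-47.5 -14.4  64.3] yaw rel 1.5655987556886983 grip 0.39752498165988454 F [-0.2  0.6 -0.3]
tool shift now cm [ 0.05 -0.17 -2.55]
```

```bash
python3 -m inch '[[[0,0,-0.8],0,0.4],[[0,-0.2,-2],0,0.4],[[0,-0.1,0],0,0.4],[[0,0,0],0,0.4]]'|grep -E 'time|pos|wrist'; python3 -m inch '[[[0,0,0.6],0,0.4],[[0,0,1.5],0,0.4],[[0,0,3],0,0.4],[[0,0,2.5],0,0.4],[[0,0,0],0,0.4]]'|grep -E 'time|wrist'
python3 - <<'E'
from h import *
t=snap('side','pics/s11.png'); t=snap('top','pics/t11.png')["frame"][:,:,::-1].astype(int); a=cv2.imread('pics/t10.png').astype(int)
for c in(217,225,233,239):
  for n,i in(('t10',a),('t11',t)): print(c,n,'rear',i[121:129,c,1],'front top B',i[139:146,c,0],'foot',(i[:,c,0]-i[:,c,2])[149:155])
for r in(129,133,137,140): print(r,a[r,238:245,2],t[r,238:245,2])
E
```

```text
time: 37.23
position: [0.53, 0.1812, 0.0674]
wrist_force: [-2.9, -1.0, -2.1]
time: 37.65
wrist_force: [-1.0, -0.3, -0.4]
217 t10 rear [118  64  63  71  71 127 128 126] front top B [ 72  71  71 126  59  59  57] foot [  -7   -6  -83 -107 -108  -89]
217 t11 rear [59 60 59 60 60 59 61 59] front top B [33 34 33 32 34 33 33] foot [-25 -26 -26 -26 -25 -25]
225 t10 rear [168  70  63  66  48 134 135 135] front top B [ 76  77  76 111  81  61  59] foot [  -7   -6  -32 -109 -109 -109]
225 t11 rear [63 60 60 62 61 62 63 63] front top B [39 36 32 33 36 33 33] foot [-26 -27 -27 -27 -27 -25]
233 t10 rear [167  99  65  65  70  78 123 123] front top B [ 68  70  69  68 125  60  61] foot [  -6   -9   -7 -102 -108 -107]
233 t11 rear [163  96  63  63  67  85 120 120] front top B [43 40 39 40 35 34 33] foot [-27 -26 -27 -27 -27 -27]
239 t10 rear [174 142  67  64  66  52 135 135] front top B [ 76  75  75  76 132  68  60] foot [  -6   -7   -8  -58 -111 -107]
239 t11 rear [171 139  65  63  65  51 132 132] front top B [ 74  74  73  73 128  58  58] foot [ -7  -6  -6 -72 -51 -26]
129 [183 189 179 136  72 116 143] [179 184 175 133  71 114 140]
133 [178 183 187 170 139 145 138] [175 180 184 166 136 140 135]
137 [173 176 178 159 124 147 138] [168 173 173 151 120 143 136]
140 [182 188 179 139 100 135 134] [180 185 175 136  99 131 130]
```

```bash
python3 d.py -95 -14 66; python3 -c "from rig import *; print(sign_off())"
```

```text
t 37.75 tray now [-96.3 -13.1  68.6] yaw rel 1.5684117922612253 grip 0.4054017677894283 F [0.4 0.  0.4]
tool shift now cm [-0.09  0.26 -0.13]
the job is handed in; nothing more can be done
None
```

I pushed the slumped row in the left tray (around (220,142) in the top picture) upright and squared it sideways, then handed in at 37.75 s. The panels may still stand about 2–3 mm off the back board.

- **Sideways:** the first push left a small gap at the cheek. The second stopped at y=32.4 mm, within 0.2 mm of where a row flush with the cheek should stop. I got that figure by touching the cheek directly. The last top-view pixels show the gap closed.
- **Upright:** the top and foot lines of the front panel agree with a vertical panel. Because I had used all 12 picture views, the checks after the last sideways and front pushes were on pixel values only.
- **Against the back board (checks disagree):**
    - The last front pushes all stopped at the same place (world x=0.530), at anything from 3 to 31 N, which fits a row tight against the board.
    - In the last clear top image, the strip of board visible behind the row is about 4 px, against about 2.6 px in the other tray. That suggests the 2–3 mm gap.
    - A final brisk stroke did not change it in the columns I could still see.
- **Limits:** the highest wrist force I read was about 31 N, and I saw nothing fall. At hand-in the gripper was about 7 cm clear of the row.

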